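# Bring the blue pot round to the pointer

## Task

Push with one finger on the upright black pegs of the colour-pot wheel to turn it, either way, until the arm carrying the blue-lidded pot points straight at the brass pointer, and leave it at rest there. Turn it steadily, never with a flick, so that all four pots stay seated in their rests; do not touch or lift any pot, and leave everything else on the table where it is.

Things in the scene. Friction and masses are not known exactly. Their poses are not given: they have to be found in the camera images.
- wheel: Turning part of the colour-pot carousel: steel hub and four level dark steel arms along this body's +x, +y, -x, -y, turning both ways without stops about its vertical z. Origin: on the axis, 22 mm above the table. Arms 16 mm wide, 27 to 37 mm above the table, ending 132 mm from the axis. Round wooden pot rests (60 mm across, 6 mm inside rim) 70 mm from the axis. Friction stops it at once.
- peg (a point): Top of the upright black peg on the wheel's +x arm, 122 mm from the axis and 100 mm above the table; the other three arms have the same peg. Pegs are round, 14 mm thick, and stand on the arm from 37 mm up. A level push of about 1.3 N at a peg turns the wheel.
- pointer: Fixed brass arrow on a dark steel foot. Origin: on the wheel's axis at table height. Its +x runs outward from the axis along the arrow, which lies 155 to 215 mm from the axis, is at most 24 mm high, about 40 mm wide, and aims at the axis. It does not turn with the wheel; its direction varies.
- blue_pot: Lidded ceramic colour pot, white, flat blue lid with a small blue knob. 50 mm across, 34 mm high, 40 mm with the knob, about 100 g, loose, seated in the rest of one arm of the wheel; which of the four arms varies. Origin: centre of its underside (41 mm above the table, 70 mm from the wheel's axis), z up.
- red_pot: Lidded ceramic colour pot, white, flat red lid with a small red knob. 50 mm across, 34 mm high, 40 mm with the knob, about 100 g, loose, seated in the rest of one arm of the wheel; which of the four arms varies. Origin: centre of its underside (41 mm above the table, 70 mm from the wheel's axis), z up.
- yellow_pot: Lidded ceramic colour pot, white, flat yellow lid with a small yellow knob. 50 mm across, 34 mm high, 40 mm with the knob, about 100 g, loose, seated in the rest of one arm of the wheel; which of the four arms varies. Origin: centre of its underside (41 mm above the table, 70 mm from the wheel's axis), z up.
- green_pot: Lidded ceramic colour pot, white, flat green lid with a small green knob. 50 mm across, 34 mm high, 40 mm with the knob, about 100 g, loose, seated in the rest of one arm of the wheel; which of the four arms varies. Origin: centre of its underside (41 mm above the table, 70 mm from the wheel's axis), z up.
- vase: Dark blue enamelled vase with brass bands, 195 mm high, 116 mm at the belly, a loose bystander, to be left alone. Origin: centre of its underside.
- mug: Blue mug, 76 mm across, 85 mm high, a loose bystander, to be left alone. Origin: centre of its underside.
- bottle: Clear drinking bottle with red cap, 60 mm across, 190 mm high, a loose bystander, to be left alone. Origin: centre of its underside.
- bowl: Pale green-grey bowl, 120 mm across, 50 mm high, a loose bystander, to be left alone. Origin: centre of its underside.
- dish_stack: Stack (one piece) of white and pale green dishes, 116 mm across, 75 mm high, a loose bystander, to be left alone. Origin: centre of its underside.
- brush: Brush lying on the table, 180 mm long, a loose bystander, to be left alone. Origin: middle of its length.
Things that resemble listed ones, but are neither listed nor needed, are in the scene too. Leave any grey look-alike of the red_pot alone.

How it is judged:
On the way, in this order (a step that is already met when the one before it is completed fails the run):
1. a finger pushes the wheel (contact force between the fingers and wheel above 0.3 N), for 0.05 s.
2. the blue pot's arm points at the brass pointer (y of blue_pot in the frame of pointer between -0.01 and 0.01 m and x of blue_pot in the frame of pointer above 0.05 m), for 0.2 s.
At the end, for the whole second after the job is handed in: The blue pot's centre is within 10 mm sideways of the line from the wheel's axis along the pointer (about 8 degrees of turn), on the pointer's side; the wheel is at rest (under 0.1 rad/s); each pot sits level in its rest (62 to 78 mm from the axis, tilt under 0.12 rad, not raised 5 mm) (all of step 2 and horizontal distance between blue_pot and wheel between 0.062 and 0.078 m and height (world z) of each of blue_pot, red_pot, yellow_pot, green_pot below 0.046 m and angle between each of blue_pot, red_pot, yellow_pot, green_pot's own z axis and vertical below 0.12 rad and horizontal distance between red_pot and wheel between 0.062 and 0.078 m and horizontal distance between yellow_pot and wheel between 0.062 and 0.078 m and horizontal distance between green_pot and wheel between 0.062 and 0.078 m and angular speed of wheel below 0.1 rad/s); the robot touches nothing.
It fails at once if a pot is touched by the robot (over 1 N) (contact force between any of the fingers, the arm and blue_pot above 1 N or contact force between any of the fingers, the arm and red_pot above 1 N or contact force between any of the fingers, the arm and yellow_pot above 1 N or contact force between any of the fingers, the arm and green_pot above 1 N).
It fails at once if a pot is lifted (12 mm) or tipped (0.4 rad) (height (world z) of any of blue_pot, red_pot, yellow_pot, green_pot above 0.053 m or angle between any of blue_pot, red_pot, yellow_pot, green_pot's own z axis and vertical above 0.4 rad).
It fails at once if the wheel is flicked round (over 4 rad/s) (angular speed of wheel above 4 rad/s).
It fails at once if something else on the table is moved (20 mm) (distance of any of vase, mug, bottle, bowl, dish_stack, brush from where it was at the start of the episode above 0.02 m).
It also fails if it takes over 61 s, if anything falls off the work surface, if the arm or the gripper's body presses on something with over 40 N, if the wrist force passes 120 N, or if a joint passes its speed limit or range.

## Robot

A 7-joint arm with a two-finger parallel gripper is mounted at the origin on the work surface. World frame = base frame: x ahead of the robot, y to its left, z up, the work surface at z = 0. Lengths are in m, angles in rad, forces in N, time in s.
With the tool pointing down it reaches from about 0.4 to 0.875 m from the base axis. Payload 19.3 kg.
Tool frame: the origin (TCP) lies midway between the tips of the shut fingers; the grasp point (between the pads) lies 19 mm behind it; z points along the fingers, y is the line along which they close (so a half turn about z gives the same grasp; the last joint's range is limited). The gripper opens to 85 mm and grips with 20 to 120 N. Pads are 22 mm wide; open, the fingers measure 114 mm over their backs; the gripper's body (76 mm by 85 mm) begins 54 mm behind the grasp point. The pads swing forward as they close: fully open they stand 13 mm farther back than shut.
Start: joints at [1.136, 0.521, -0.036, 1.599, 0.021, 1.021, -0.113], TCP at [0.223, -0.584, 0.231] pointing down, gripper open.
Joint ranges: [-2.91, 2.91], [-0.3, 2.13], [-1.5, 1.42], [0.17, 2.43], [-1.26, 4.41], [0.16, 1.93], [-2.52, 2.52]. Speed limits (rad/s): [1.89, 1.89, 2.39, 2.39, 3.01, 3.01, 3.01].

## Interface

Orientations are given as [roll, pitch, yaw] about the fixed x, y, z axes, in that order (R = Rz(yaw) Ry(pitch) Rx(roll)).
In Python, from workcell import bot gives the robot as it stands.
- The arm moves only by the tool move_arm, never from a script. Its argument "moves" is a list that holds one entry, the list of rows, each a list of 7 numbers: the opening, from 0 (shut) to 1 (fully open), then the shift along the tool's x, y, z in units of 1000 mm (1.0 is 1000 mm), then the turn, a rotation vector about the tool's x, y, z in units of 2 pi rad (1.0 is 2 pi rad). A call has 1 to 5 rows; each row is the pose to reach, as a shift and turn from the pose commanded when the call began, along the tool's axes at that moment, turning the shorter way round; what a row does not reach only later rows make up. A row lasts 1/10 s, in which the tool goes at most 50 mm and 8.59 degrees, less where a joint would pass 70% of its speed; a pose out of reach is approached as far as the arm can. A call with a number of a shift or a turn outside -1 to 1 is refused whole. A call with a gripper value outside its range is refused whole. The fingers move at their own pace and stop on an object; "force" is the grip in N (left out, the last holds). Time passes only in rows, so rows that repeat a pose let the fingers close. It gives the time, the measured TCP pose, the force, the opening and the grip force at its end, in the units of the state.
- bot.observe(): the state, without advancing time (a new reading comes with each control period).
- bot.grab_frame(name): name is "scene" or "side" or "wrist"; returns the picture (400x640x3 uint8, red, green, blue); there is no depth.
- bot.camera_params(name): a dict with "vertical_fov" (degrees; the focal length in pixels is half the picture's height over the tangent of half this angle, whatever the lens; pixels are square), "cx", "cy" (the principal point, pixels), "R" (3x3) and "t" (3): a world point X has camera coordinates R X + t. Camera axes: x right, y down, z forward; pixel columns grow to the right and rows downward; lengths in m; the calibration is good to about 2 mm. The wrist camera is an equidistant fisheye: a pixel r from the principal point sees the ray r / f radians off the axis. A picture is of the moment at which its call begins: read the wrist's pose just before it. camera_params takes no time and is no camera call; for the wrist camera it gives the pose at the moment of the call.
- bot.job_done(): hands the job in; it is judged then, once.
The state is a dict: "clock": time; "qpos": joint angles; "qd": joint speeds; "joint_efforts": joint torques, N m; "position": TCP position; "tool_rot": TCP orientation; "force": force on the tool from outside, world axes, zero at the start; "moment": the same for the moment, N m; "grip_width": finger opening in m; "finger_force": force on a finger pad.
Only numpy, scipy, OpenCV 4.12 (cv2) and the standard library are available. Lean on these libraries where they do the work, as an engineer would, in place of code of your own. Each camera call takes 0.05 s, during which the arm holds its last target. There are 200 camera calls.

## Working session

There is one attempt and no reset: what is moved stays moved. The work goes in short steps, Python scripts to look and compute and a tool call to move; the robot and the scene stay as the last step left them, time stands still between calls to the robot, and variables do not carry over. Pictures are saved under pics/ and viewed, at most 10 in all, crops included, and the job is handed in when it is done.

Besides the shell and the picture viewer there is one more tool, called as name([rows], argument=value, ...), one row to a line, values as JSON. move_arm: Moves the arm, as the interface text tells. Shifts and turns lie within -1 to 1; 1 stands for 1000 mm of shift or 2 pi rad of turn. Its arguments: {"type":"object","properties":{"moves":{"type":"array"},"force":{"type":"number"}},"required":["moves"]}

```bash
mkdir -p pics; ls; python3 - <<'E'
from workcell import bot
import cv2
s=bot.observe();print(s['clock'],s['position'],s['tool_rot'],s['grip_width'])
for n in ("scene","side"):
    cv2.imwrite(f"pics/{n}0.png",bot.grab_frame(n)[:,:,::-1])
    print(n,bot.camera_params(n))
E
```

```text
pics
0.0 [ 0.22280294 -0.58357351  0.23073153] [-3.14044893e+00  9.24251363e-05  3.64759794e-01] 0.08527522289932077
scene {'vertical_fov': 50.77824787145415, 'cx': 323.2771399485714, 'cy': 204.25536662241788, 'R': array([[-0.84891317,  0.52837703,  0.0128118 ],
       [ 0.41150488,  0.6759648 , -0.61133896],
       [-0.33167779, -0.51370158, -0.79126515]]), 't': array([ 0.49021877, -0.21478503,  1.43022306])}
side {'vertical_fov': 52.59623288822787, 'cx': 322.50558522068974, 'cy': 204.36895581729897, 'R': array([[-0.70569857, -0.70849013,  0.00559081],
       [-0.50390587,  0.49634206, -0.70691119],
       [ 0.49806465, -0.50168346, -0.70728022]]), 't': array([0.45380735, 0.34111966, 0.88523064])}
```

View pics/scene0.png

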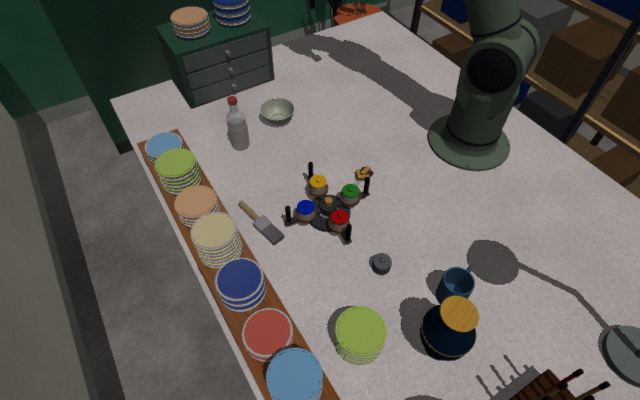

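View pics/side0.png

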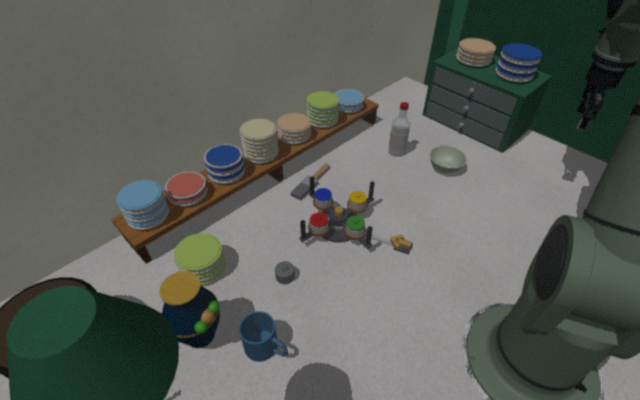

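Scene view: the wheel hub is near (328,205), with lids blue (305,209), yellow (318,185), green (350,193) and red (340,216), and the brass pointer near (364,173). In the side view the hub is near (338,213), the blue lid at (322,197) and the pointer at (400,242).

```bash
cat > h.py <<'E'
import numpy as np, cv2
from workcell import bot
def ray(P,u,v):
    f=200/np.tan(np.radians(P['vertical_fov'])/2)
    d=P['R'].T@np.array([(u-P['cx'])/f,(v-P['cy'])/f,1]); return -P['R'].T@P['t'],d
def onplane(P,u,v,z):
    o,d=ray(P,u,v); return (o+d*(z-o[2])/d[2])
HUE={'blue':(112,128,120,0),'red':(174,6,150,0),'yellow':(19,32,150,0),'green':(48,75,100,0)}
def blobs(img,box,lo,hi,smin,vmin=60):
    h=cv2.cvtColor(img,cv2.COLOR_RGB2HSV); H=h[...,0]
    m=((H>=lo)&(H<=hi)) if lo<hi else ((H>=lo)|(H<=hi))
    m=(m&(h[...,1]>=smin)&(h[...,2]>=vmin)).astype(np.uint8)
    k=np.zeros_like(m);x0,y0,x1,y1=box;k[y0:y1,x0:x1]=1
    n,l,s,c=cv2.connectedComponentsWithStats(m*k)
    return [(int(s[i,4]),c[i].round(1),l==i) for i in range(1,n) if s[i,4]>12]
BOX={'scene':(270,150,385,250),'side':(290,170,420,258)}
E
python3 - <<'E'
from h import *
np.set_printoptions(precision=3,suppress=True)
for n in BOX:
    img=cv2.imread(f'pics/{n}0.png')[:,:,::-1];P=bot.camera_params(n)
    for k,(lo,hi,s,_) in HUE.items():
        for a,c,_ in blobs(img,BOX[n],lo,hi,s): print(n,k,a,c,onplane(P,*c,.075),onplane(P,*c,.02)[:2])
    x0,y0,x1,y1=BOX[n]
    cv2.imwrite(f'pics/{n}0c.png',cv2.resize(img[y0:y1,x0:x1],None,fx=6,fy=6,interpolation=cv2.INTER_CUBIC)[:600,:790,::-1])
E
```

```text
scene blue 213 [305.4 206.8] [0.64  0.006 0.075] [ 0.62  -0.031]
scene red 227 [339.4 216.7] [0.579 0.083 0.075] [0.555 0.051]
scene yellow 98 [362.6 173.1] [ 0.434 -0.014  0.075] [ 0.402 -0.052]
scene yellow 186 [317.3 181.3] [ 0.564 -0.056  0.075] [ 0.539 -0.096]
scene yellow 56 [328.2 200.9] [0.576 0.021 0.075] [ 0.552 -0.015]
scene green 184 [350.4 190.3] [0.502 0.022 0.075] [ 0.473 -0.014]
side blue 160 [322.4 194.2] [0.636 0.008 0.075] [ 0.677 -0.033]
side red 177 [318.7 219.2] [0.575 0.083 0.075] [0.611 0.047]
side yellow 156 [357.6 197.2] [ 0.558 -0.054  0.075] [ 0.594 -0.1  ]
side yellow 15 [338.3 209.4] [0.563 0.019 0.075] [ 0.599 -0.021]
side green 201 [355.1 222.4] [0.499 0.022 0.075] [ 0.53  -0.018]
```

View pics/scene0c.png

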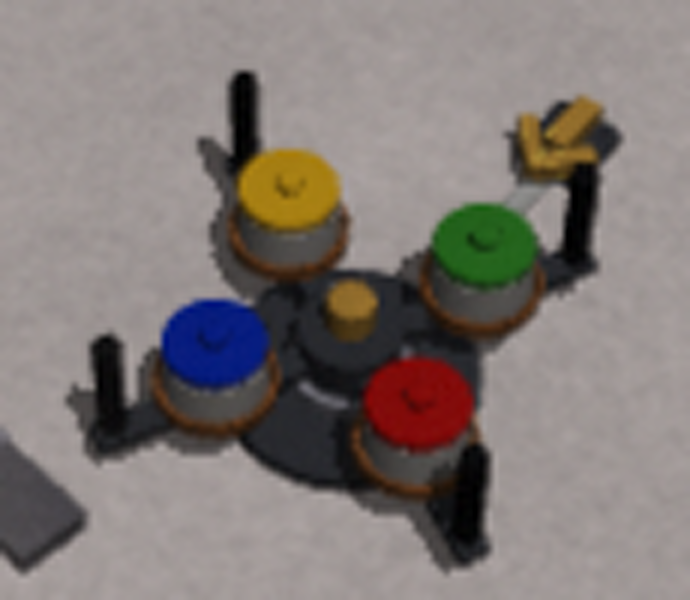

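View pics/side0c.png

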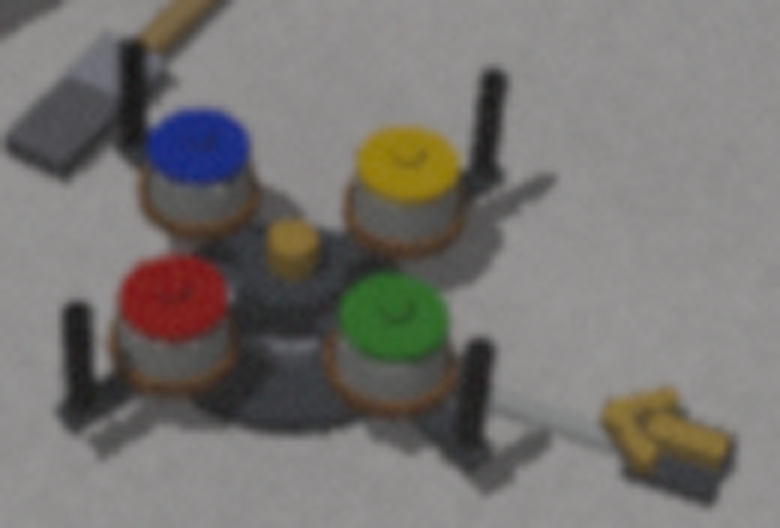

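```bash
python3 - <<'E'
from h import *
np.set_printoptions(precision=3,suppress=True)
ax=np.array([.569,.014])
for n,box in (('scene',(350,160,376,182)),('side',(386,230,420,258))):
    img=cv2.imread(f'pics/{n}0.png')[:,:,::-1];P=bot.camera_params(n)
    for a,c,m in blobs(img,box,13,32,100,50):
        v,u=np.nonzero(m)
        for z in (.016,.022):
            q=np.array([onplane(P,*p,z)[:2] for p in zip(u,v)])-ax
            r=np.hypot(*q.T); mu=q.mean(0)
            print(n,a,c,z,'r',r.min(),r.max(),'cent',mu,'deg',np.degrees(np.arctan2(mu[1],mu[0]))%360)
P=bot.camera_params('scene')
for k,p in dict(grey=(381,266),vase=(447,345),mug=(458,292),bottle=(239,145),bowl=(277,115),brush=(265,224),hub=(329,218)).items(): print(k,onplane(P,*p,.0))
for n in BOX:
    P=bot.camera_params(n)
    T={'scene':[(310,163.5),(367,178.5),(287.5,207.5),(349.3,225.5)],'side':[(312,177.5),(372,182.5),(303,221.5),(370,227.5)]}[n]
    for p in T:
        q=onplane(P,*p,.1)[:2]-ax; print(n,p,np.hypot(*q),np.degrees(np.arctan2(q[1],q[0])))
E
```

```text
scene 131 [362.7 173.1] 0.016 r 0.15392195517816185 0.21674879151267587 cent [-0.17  -0.068] deg 201.9357109250179
scene 131 [362.7 173.1] 0.022 r 0.1493036971553127 0.2117336056448921 cent [-0.166 -0.064] deg 201.12770777025483
side 158 [399.5 241.5] 0.016 r 0.15675179962117422 0.2108190834266949 cent [-0.168 -0.068] deg 202.09803997594963
side 158 [399.5 241.5] 0.022 r 0.1574829226814629 0.2112561693265796 cent [-0.171 -0.064] deg 200.46468114768862
grey [0.541 0.234 0.   ]
vase [0.534 0.488 0.   ]
mug [0.416 0.399 0.   ]
bottle [ 0.67  -0.382  0.   ]
bowl [ 0.491 -0.451  0.   ]
brush [ 0.743 -0.051  0.   ]
hub [0.575 0.027 0.   ]
scene (310, 163.5) 0.12071694831015548 -95.15365333781101
scene (367, 178.5) 0.11933208804439939 173.9310466147873
scene (287.5, 207.5) 0.12303634946611385 -6.463428286185854
scene (349.3, 225.5) 0.12110786794878955 83.19670991438183
side (312, 177.5) 0.11983100232167575 -7.379373229581664
side (372, 182.5) 0.12246716154902824 -97.27756834175783
side (303, 221.5) 0.11988131433440075 84.3262940058318
side (370, 227.5) 0.12282233139260264 174.07448944212373
```

move_arm([
  [[0, 0.56, -0.56, 0, 0, 0, -0.465], [0, 0.56, -0.56, 0, 0, 0, -0.465], [0, 0.56, -0.56, 0, 0, 0, -0.465], [0, 0.56, -0.56, 0, 0, 0, -0.465], [0, 0.56, -0.56, 0, 0, 0, -0.465]],
], force=20)

```text
clock: 0.6
position: [0.3253, -0.3537, 0.2312]
tool_rot: [-3.141, 0.0, 1.121]
force: [1.6, -0.8, -0.5]
grip_width: 0.0118
finger_force: 0.0
```

```bash
cat > go.py <<'E'
import sys
from h import *
from scipy.spatial.transform import Rotation as Ro
s=bot.observe(); R=Ro.from_euler('xyz',s['tool_rot'])
phi,r,z,yaw=map(float,sys.argv[1:5]); p=np.radians(phi)
t=np.array([.569+r*np.cos(p),.014+r*np.sin(p),z])
G=Ro.from_euler('xyz',[np.pi,0,np.radians(yaw)])
d=s['position']-np.array([.569,.014,0])
print('t',s['clock'],'q',s['qpos'].round(2),'pos',s['position'].round(3),'rpy',np.degrees(s['tool_rot']).round(1),'F',s['force'].round(1),'polar',np.hypot(*d[:2]).round(4),np.degrees(np.arctan2(d[1],d[0])).round(1))
print('shift',R.inv().apply(t-s['position']).round(4),'turn',((R.inv()*G).as_rotvec()/2/np.pi).round(4))
E
python3 go.py 100 .128 .231 190
```

```text
t 0.6 q [ 0.94  0.3  -0.29  1.96  0.11  0.89  0.14] pos [ 0.325 -0.354  0.231] rpy [-180.     0.    64.2] F [ 1.6 -0.8 -0.5] polar 0.4411 -123.5
shift [ 5.409e-01 -1.530e-02  1.000e-04] turn [-0.     -0.     -0.3494]
```

move_arm([
  [[0, 0.541, -0.015, 0, 0, 0, -0.349], [0, 0.541, -0.015, 0, 0, 0, -0.349], [0, 0.541, -0.015, 0, 0, 0, -0.349], [0, 0.541, -0.015, 0, 0, 0, -0.349], [0, 0.541, -0.015, 0, 0, 0, -0.349]],
])

```text
clock: 1.1
position: [0.4292, -0.1264, 0.2314]
tool_rot: [3.142, 0.0, 1.871]
force: [1.1, -1.4, -0.2]
grip_width: -0.0002
finger_force: 0.0
```

```bash
python3 go.py 100 .128 .231 190
```

```text
t 1.1 q [ 0.62  0.28 -0.56  2.02  0.19  0.89  0.26] pos [ 0.429 -0.126  0.231] rpy [180.    0.  107.2] F [ 1.1 -1.4 -0.2] polar 0.1981 -134.9
shift [0.2199 0.191  0.0003] turn [-0.000e+00  1.000e-04 -2.301e-01]
```

move_arm([
  [[0, 0.22, 0.191, 0, 0, 0, -0.23], [0, 0.22, 0.191, 0, 0, 0, -0.23], [0, 0.22, 0.191, 0, 0, 0, -0.23], [0, 0.22, 0.191, 0, 0, 0, -0.23], [0, 0.22, 0.191, 0, 0, 0, -0.23]],
])

```text
clock: 1.6
position: [0.5315, 0.1017, 0.2312]
tool_rot: [-3.141, 0.0, 2.62]
force: [1.5, -0.8, -0.2]
grip_width: -0.0003
finger_force: 0.0
```

```bash
python3 go.py 100 .128 .231 190
```

```text
t 1.6 q [ 0.25  0.48 -0.76  1.79  0.38  1.02  0.4 ] pos [0.531 0.102 0.231] rpy [-180.     0.   150.1] F [ 1.5 -0.8 -0.2] polar 0.0954 113.2
shift [0.0059 0.0409 0.0002] turn [-0.     -0.     -0.1107]
```

move_arm([
  [[0, 0.006, 0.041, 0, 0, 0, -0.111], [0, 0.006, 0.041, 0, 0, 0, -0.111], [0, 0.006, 0.041, 0, 0, 0, -0.111], [0, 0.006, 0.041, 0, 0, 0, -0.111], [0, 0.006, 0.041, 0, 0, 0, -0.111]],
])

```text
clock: 2.1
position: [0.5463, 0.1383, 0.2309]
tool_rot: [3.141, -0.001, -2.965]
force: [0.0, 0.3, -0.3]
grip_width: -0.0
finger_force: 0.0
```

```bash
python3 go.py 100 .128 .068 190
```

```text
t 2.1 q [ 0.28  0.56 -0.91  1.73  0.5   1.09  0.95] pos [0.546 0.138 0.231] rpy [ 180.    -0.  -169.9] F [ 0.   0.3 -0.3] polar 0.1264 100.3
shift [-0.0008  0.0016  0.1629] turn [ 0.     -0.0001  0.0003]
```

move_arm([
  [[0, 0, 0.001, 0.035, 0, 0, 0], [0, 0, 0.001, 0.07, 0, 0, 0], [0, 0, 0.001, 0.11, 0, 0, 0], [0, 0, 0.001, 0.14, 0, 0, 0], [0, 0, 0.001, 0.163, 0, 0, 0]],
])

```text
clock: 2.6
position: [0.5454, 0.139, 0.0661]
tool_rot: [-3.142, -0.002, -2.971]
force: [0.4, 0.7, 0.7]
grip_width: 0.0002
finger_force: 0.0
```

```bash
python3 - <<'E'
from h import *
a=bot.grab_frame('scene')[130:270,250:410];b=bot.grab_frame('side')[150:270,270:430]
cv2.imwrite('pics/d1.png',np.hstack([cv2.resize(a,(400,350)),cv2.resize(b,(400,300))[:].copy() if 0 else cv2.resize(b,(400,350))])[:,:,::-1])
E
python3 go.py 92 .128 .068 182
```

```text
t 2.7 q [ 0.17  0.77 -0.76  1.86  0.72  0.82  0.77] pos [0.545 0.139 0.066] rpy [-180.    -0.3 -170.2] F [0.3 0.6 1. ] polar 0.1272 101.0
shift [-0.0201 -0.0004 -0.0025] turn [-0.0001 -0.0007  0.0217]
```

View pics/d1.png

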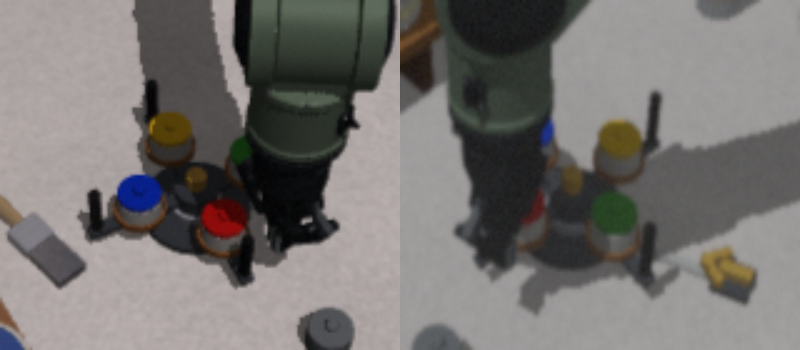

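move_arm([
  [[0, -0.009, -0.0003, -0.003, 0, 0, 0.0111], [0, -0.0156, -0.001, -0.003, 0, 0, 0.0194], [0, -0.0223, -0.002, -0.003, 0, 0, 0.0278], [0, -0.0309, -0.004, -0.003, 0, 0, 0.0389], [0, -0.0395, -0.0063, -0.003, 0, 0, 0.05]],
])

```text
clock: 3.2
position: [0.5868, 0.1403, 0.0728]
tool_rot: [3.141, 0.001, 2.995]
force: [-1.7, 0.9, -0.3]
grip_width: 0.0002
finger_force: 0.8
```

```bash
cat > wh.py <<'E'
from h import *
for n in BOX:
    img=bot.grab_frame(n);P=bot.camera_params(n)
    for k,(lo,hi,s,_) in HUE.items():
        for a,c,_ in blobs(img,BOX[n],lo,hi,s):
            q=onplane(P,*c,.075)[:2]-[.569,.014]
            if .055<np.hypot(*q)<.085 and a>60: print(n,k,a,np.hypot(*q).round(3),np.degrees(np.arctan2(q[1],q[0])).round(1))
E
python3 wh.py; python3 go.py 65 .128 .068 155
```

```text
scene blue 204 0.073 -14.8
scene red 143 0.069 70.6
scene yellow 178 0.07 -103.7
side blue 158 0.068 -14.5
side red 139 0.069 76.4
side yellow 142 0.069 -108.9
side green 207 0.07 163.8
t 3.3 q [ 0.13  0.78 -0.69  1.75  0.64  0.85  0.56] pos [0.587 0.14  0.073] rpy [1.800e+02 1.000e-01 1.717e+02] F [-0.3 -0.3 -0.4] polar 0.1273 81.7
shift [-0.0368 -0.0047  0.0046] turn [0.0001 0.0002 0.0463]
```

move_arm([
  [[0, -0.009, -0.0003, 0, 0, 0, 0.0111], [0, -0.0178, -0.0012, 0, 0, 0, 0.0222], [0, -0.0266, -0.0028, 0, 0, 0, 0.0333], [0, -0.0353, -0.005, 0, 0, 0, 0.0444], [0, -0.0438, -0.0077, 0, 0, 0, 0.0556]],
])

```text
clock: 3.8
position: [0.6287, 0.1267, 0.0723]
tool_rot: [3.14, -0.0, 2.649]
force: [0.4, 2.5, 0.3]
grip_width: 0.0004
finger_force: 1.0
```

```bash
python3 wh.py; python3 go.py 40 .128 .07 130
```

```text
scene blue 156 0.072 -36.9
scene green 100 0.078 140.7
side blue 141 0.067 -36.1
side red 144 0.069 56.5
side yellow 161 0.07 -128.2
side green 213 0.071 144.8
t 3.9 q [ 0.1   0.81 -0.6   1.65  0.57  0.87  0.34] pos [0.629 0.126 0.072] rpy [180.    0.  151.8] F [ 0.2 -0.3  0.1] polar 0.1269 61.7
shift [-0.0474 -0.008   0.0021] turn [0.0001 0.0001 0.0604]
```

move_arm([
  [[0, -0.0112, -0.0005, 0, 0, 0, 0.0139], [0, -0.0222, -0.0019, 0, 0, 0, 0.0278], [0, -0.0331, -0.0043, 0, 0, 0, 0.0417], [0, -0.0438, -0.0077, 0, 0, 0, 0.0556], [0, -0.0541, -0.012, 0, 0, 0, 0.0694]],
])

```text
clock: 4.4
position: [0.6703, 0.0904, 0.0719]
tool_rot: [3.141, -0.001, 2.214]
force: [0.6, 2.1, 0.1]
grip_width: -0.0003
finger_force: 0.8
```

```bash
python3 go.py 15 .128 .07 105
```

```text
t 4.4 q [ 0.09  0.83 -0.5   1.55  0.47  0.89  0.06] pos [0.67  0.09  0.072] rpy [180.   -0.  126.8] F [0.6 2.1 0.1] polar 0.1269 37.0
shift [-0.0481 -0.0081  0.0018] turn [ 0.0001 -0.0001  0.0606]
```

move_arm([
  [[0, -0.0112, -0.0005, 0, 0, 0, 0.0139], [0, -0.0222, -0.0019, 0, 0, 0, 0.0278], [0, -0.0331, -0.0043, 0, 0, 0, 0.0417], [0, -0.0438, -0.0077, 0, 0, 0, 0.0556], [0, -0.0541, -0.012, 0, 0, 0, 0.0694]],
])

```text
clock: 4.9
position: [0.693, 0.0398, 0.0718]
tool_rot: [3.141, -0.001, 1.777]
force: [1.7, 1.2, -0.9]
grip_width: 0.0002
finger_force: 0.8
```

```bash
python3 wh.py; python3 go.py -13 .128 .07 77
```

```text
scene blue 139 0.065 -85.5
scene red 144 0.069 9.7
scene yellow 194 0.067 -175.2
scene green 220 0.069 93.0
side blue 172 0.07 -87.7
side red 146 0.068 4.6
side yellow 194 0.07 -177.0
side green 200 0.069 95.0
t 5.0 q [ 0.1   0.84 -0.4   1.49  0.38  0.89 -0.22] pos [0.693 0.038 0.072] rpy [-180.     0.   101.8] F [0.1 0.5 0.7] polar 0.1264 10.9
shift [-0.0518 -0.0102  0.0017] turn [-0.      0.0001  0.0689]
```

move_arm([
  [[0, -0.0112, -0.0005, 0, 0, 0, 0.0139], [0, -0.0222, -0.0019, 0, 0, 0, 0.0278], [0, -0.0331, -0.0043, 0, 0, 0, 0.0417], [0, -0.0438, -0.0077, 0, 0, 0, 0.0556], [0, -0.0541, -0.012, 0, 0, 0, 0.0694]],
])

```text
clock: 5.5
position: [0.6923, -0.0152, 0.0716]
tool_rot: [-3.141, -0.001, 1.343]
force: [1.8, 1.4, -1.0]
grip_width: 0.0001
finger_force: 0.8
```

```bash
python3 go.py -38 .128 .07 52
```

```text
t 5.5 q [ 0.12  0.82 -0.29  1.5   0.28  0.86 -0.5 ] pos [ 0.692 -0.015  0.072] rpy [-1.8e+02 -1.0e-01  7.7e+01] F [ 1.8  1.4 -1. ] polar 0.1267 -13.3
shift [-0.0534 -0.0107  0.0015] turn [-0.0001 -0.0002  0.0693]
```

move_arm([
  [[0, -0.0112, -0.0005, 0, 0, 0, 0.0139], [0, -0.0222, -0.0019, 0, 0, 0, 0.0278], [0, -0.0331, -0.0043, 0, 0, 0, 0.0417], [0, -0.0438, -0.0077, 0, 0, 0, 0.0556], [0, -0.0541, -0.012, 0, 0, 0, 0.0694]],
])

```text
clock: 6.0
position: [0.6681, -0.0653, 0.0715]
tool_rot: [-3.141, -0.001, 0.907]
force: [1.7, 0.2, -0.7]
grip_width: -0.0001
finger_force: 0.8
```

```bash
python3 wh.py; python3 go.py -61 .128 .07 29
```

```text
scene blue 186 0.068 -134.7
scene red 190 0.072 -44.8
scene yellow 209 0.068 132.5
scene green 221 0.071 42.7
side blue 175 0.07 -138.9
side red 147 0.068 -48.6
side yellow 216 0.07 133.9
side green 167 0.069 44.8
t 6.1 q [ 0.13  0.78 -0.19  1.57  0.18  0.8  -0.8 ] pos [ 0.668 -0.067  0.072] rpy [-180.     0.    51.9] F [0.9 0.1 0.5] polar 0.1273 -39.3
shift [-0.0472 -0.0094  0.0016] turn [-0.      0.0001  0.0637]
```

move_arm([
  [[0, -0.0112, -0.0005, 0, 0, 0, 0.0139], [0, -0.0222, -0.0019, 0, 0, 0, 0.0278], [0, -0.0331, -0.0043, 0, 0, 0, 0.0417], [0, -0.0417, -0.007, 0, 0, 0, 0.0528], [0, -0.048, -0.0093, 0, 0, 0, 0.0611]],
])

```text
clock: 6.6
position: [0.6314, -0.0968, 0.0714]
tool_rot: [-3.141, -0.0, 0.525]
force: [1.2, 0.3, 0.4]
grip_width: 0.0002
finger_force: 0.8
```

```bash
python3 wh.py; python3 go.py -61 .128 .07 29
```

```text
scene blue 188 0.068 -157.9
scene red 185 0.071 -66.2
scene yellow 216 0.068 109.3
scene green 224 0.071 21.0
side blue 189 0.071 -159.9
side red 145 0.069 -71.0
side yellow 218 0.07 112.1
side green 159 0.068 22.3
t 6.7 q [ 0.12  0.74 -0.09  1.67  0.09  0.74 -1.06] pos [ 0.631 -0.097  0.071] rpy [-180.     0.    30.1] F [-0.1  0.5  0.4] polar 0.1275 -60.8
shift [-0.0004  0.0005  0.0014] turn [-0.0001  0.0001  0.003 ]
```

move_arm([
  [[0, 0.01, 0.002, 0, 0, 0, 0], [0, 0.015, 0.005, -0.01, 0, 0, 0], [0, 0.015, 0.005, -0.05, 0, 0, 0], [0, 0.015, 0.005, -0.095, 0, 0, 0], [0, 0.015, 0.005, -0.14, 0, 0, 0]],
])

```text
clock: 7.2
position: [0.6476, -0.0943, 0.2136]
tool_rot: [-3.141, -0.0, 0.524]
force: [0.5, -0.1, 0.9]
grip_width: -0.0001
finger_force: 0.0
```

```bash
python3 wh.py; python3 - <<'E'
from h import *
a=bot.grab_frame('scene')[130:270,250:410];b=bot.grab_frame('side')[150:290,270:430]
cv2.imwrite('pics/d2.png',np.hstack([cv2.resize(x,(400,350)) for x in (a,b)])[:,:,::-1])
s=bot.observe();print(s['force'],s['position'],s['clock'])
E
```

```text
scene blue 190 0.068 -158.5
scene red 183 0.071 -67.0
scene yellow 219 0.069 109.0
scene green 219 0.071 20.2
side blue 187 0.071 -160.1
side red 142 0.069 -71.0
side yellow 220 0.07 111.9
side green 159 0.068 22.2
[-0.35021516 -0.11250743 -1.24307464] [ 0.64818307 -0.0944893   0.21308905] 7.4
```

View pics/d2.png

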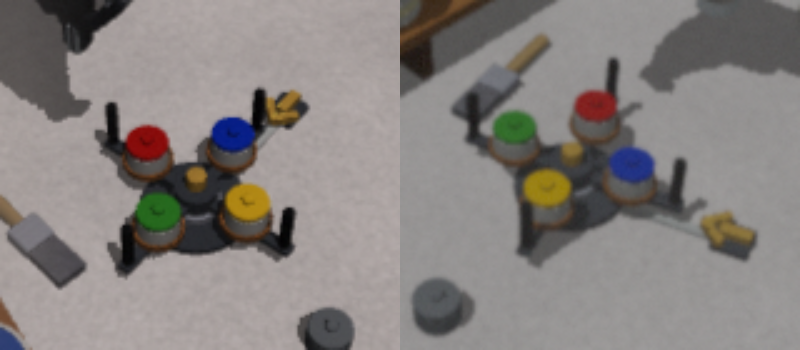

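The crops show the blue pot's arm in line with the brass pointer, all four pots seated, the brush and the grey look-alike where they were, and the gripper clear of the wheel.

```bash
python3 -c "
from workcell import bot
print(bot.job_done())"
```

```text
the job is handed in; nothing more can be done
None
```

I turned the wheel about 152° clockwise by pushing the red pot's peg and handed the job in: the blue pot's arm points at the brass pointer to within about 1°, with all four pots seated and the gripper clear; no verdict was returned.

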